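# Sort the spice jars into their holders by cap colour

### The arm

A 6-joint arm with a two-finger parallel gripper is mounted at the origin on a cart in front of the work surface, level with it; the furniture and walls round the work are solid. World frame = base frame: x ahead of the robot, y to its left, z up, the work surface at z = 0. Lengths are in mm, angles in rad, forces in N, time in s.
With the tool pointing down it reaches from about 275 to 1000 mm from the base axis. Payload 8.4 kg.
Tool frame: the origin (TCP) lies at the very end of the fingers, on their centre line; the grasp point (between the pads) lies 19 mm behind it; z points along the fingers, y is the direction in which the jaws open and shut (so a half turn about z gives the same grasp; the last joint's range is limited). The gripper opens to 85 mm and grips with 20 to 120 N. Pads are 22 mm wide; open, the fingers measure 114 mm over their backs; the gripper's body (76 mm by 85 mm) begins 54 mm behind the grasp point. The pads swing forward as they close: fully open they stand 13 mm farther back than shut.
Start: joints at [0.731, 0.353, 1.633, -0, 1.155, -0.002], TCP at [464.483, 418.19, 231.281] pointing down, gripper open.
Joint ranges: [-2.63, 2.63], [-0.92, 2.1], [0.06, 2.66], [-1.3, 4.44], [0, 2.69], [-3.02, 3.02]. Speed limits (rad/s): [2.22, 2.22, 2.79, 3.14, 3.14, 3.14].

### API

Orientations are given as [roll, pitch, yaw] about the fixed x, y, z axes, in that order (R = Rz(yaw) Ry(pitch) Rx(roll)).
In Python, from rig import sense, grab_frame, get_calibration, sign_off, boxes_of, trace gives the robot as it stands.
- The arm moves only by the tool servo_tool, never from a script. Its argument "rows" is a list of rows, each a list of 3 entries, a list of its own where there are three numbers: the finger opening in mm, from 0 to 85.4, then the shift along the tool's x, y, z in mm, then the turn, a rotation vector about the tool's x, y, z in degrees. A call has 1 to 8 rows; each row shifts and turns the commanded pose from where the row before left it, along the tool's axes as they then stand; what a row does not reach is not made up. A row lasts 1/8 s, in which the tool goes at most 62.5 mm and 10.7 degrees, less where a joint would pass 70% of its speed; a pose out of reach is approached as far as the arm can. A call is refused whole if a number of a shift passes 62.5 or a number of a turn 10.7, either way. A call with a gripper value outside its range is refused whole. The fingers move at their own pace and stop on an object; "force" is the grip in N (left out, the last holds). Time passes only in rows, so rows that do not move let the fingers close. It gives the time, the measured TCP pose, the force and the opening at its end, in the units of the state.
- sense(): the state, without advancing time (a new reading comes with each control period).
- grab_frame(name): name is "scene" or "side" or "wrist"; returns the picture (480x640x3 uint8, blue, green, red); there is no depth.
- get_calibration(name): a dict with "intrinsics" (3x3 intrinsics, pixels), "k1" (the pictures are not rectified: a ray, as slopes to the right and down, at radius r is drawn at 1 + k1 r^2 times it, then the intrinsics apply), "world_to_cam" (4x4, takes a point from world to camera coordinates). Camera axes: x right, y down, z forward; pixel columns grow to the right and rows downward; lengths in mm; the calibration is good to about 2 mm. A picture is of the moment at which its call begins: read the wrist's pose just before it. get_calibration takes no time and is no camera call; for the wrist camera it gives the pose at the moment of the call.
- sign_off(): hands the job in, once; it reports no verdict.
Trained networks look in the newest picture that a camera, given by its name, has taken for a name from the list of things; names that differ only in an ending like _2 or _b are one class to them, and where a whole thing is asked for, a point or a joint stands for the part that bears it (a point fixed in the world has none). Each returns a list of dicts, best first, with "conf" (0 to 1); they miss things now and then, are a little off and sometimes report something else, mostly with a low value. They report only what shows in the picture. A call takes as long as a camera call. They do not tell look-alikes from the thing itself.
- boxes_of(camera, thing): "centre" ([x, y, z] in mm, in the coordinates of the camera as it stood for that picture, good to about 4 mm: the middle of the surface that is visible of it).
- trace(camera, thing): "mask" (480x640 bool, what is visible of it).
The state is a dict: "clock": time; "qpos": joint angles; "qvel": joint speeds; "joint_efforts": joint torques, N m; "eef_pos": TCP position; "tcp_rot": TCP orientation; "contact_force": force on the tool from outside, world axes, zero at the start; "wrist_torque": the same for the moment, N m; "opening": opening from 0.0 (shut) to 1.0 (fully open).
Only numpy, scipy, OpenCV 4.12 (cv2) and the standard library are available. Lean on these libraries where they do the work, as an engineer would, in place of code of your own. Each camera call takes 0.05 s, during which the arm holds its last target. There are 200 camera calls.

### The job

Put the four spice jars away: the two with gold caps go into the dark wooden holder and the two with white caps into the white holder, one jar standing upright in each well. Set each one down gently instead of dropping it, and leave the honey jar and the salt shaker standing where they are.

Things in the scene. Friction and masses are not known exactly. Their poses are not given: they have to be found in the camera images.
- gold_jar_a: Upright round glass spice jar with a gold (mustard yellow) screw cap (the cap is fixed to the jar) and a label, 45 mm across, 100 mm tall. Nearly the same width from bottom to top, so it can be gripped by the cap or just below it. About 110 g. Origin at the centre of its underside, z up. Loose. Cabinets and a hood hang 0.57 m above the worktop to the right, back and left: carry it low.
- gold_jar_b: Upright round glass spice jar with a gold (mustard yellow) screw cap (the cap is fixed to the jar) and a label, 44 mm across, 100 mm tall. Nearly the same width from bottom to top, so it can be gripped by the cap or just below it. About 110 g. Origin at the centre of its underside, z up. Loose. Cabinets and a hood hang 0.57 m above the worktop to the right, back and left: carry it low.
- white_jar_a: Upright round glass spice jar with a white (with a dark mark on top) screw cap (the cap is fixed to the jar) and a label, 47 mm across, 98 mm tall. Nearly the same width from bottom to top, so it can be gripped by the cap or just below it. About 110 g. Origin at the centre of its underside, z up. Loose. Cabinets and a hood hang 0.57 m above the worktop to the right, back and left: carry it low.
- white_jar_b: Upright round glass spice jar with a white (with a green mark on top) screw cap (the cap is fixed to the jar) and a label, 43 mm across, 100 mm tall. Nearly the same width from bottom to top, so it can be gripped by the cap or just below it. About 110 g. Origin at the centre of its underside, z up. Loose. Cabinets and a hood hang 0.57 m above the worktop to the right, back and left: carry it low.
- dark_holder: Dark brown wooden spice holder fixed to the worktop: a low block, 196 mm long (its x), 88 mm wide (its y), 24 mm high, with two round wells 64 mm across and 18 mm deep, open at the top, floors 6 mm above the worktop; the wells' centres lie on the long centre line 48 mm either side of the middle (x = +48 and -48 mm, y = 0). Origin at the centre of its underside, z up.
- white_holder: White ceramic spice holder fixed to the worktop: a low block, 196 mm long (its x), 88 mm wide (its y), 24 mm high, with two round wells 64 mm across and 18 mm deep, open at the top, floors 6 mm above the worktop; the wells' centres lie on the long centre line 48 mm either side of the middle (x = +48 and -48 mm, y = 0). Origin at the centre of its underside, z up.
- salt_shaker: Glass salt shaker with a domed grey metal top with holes, 44 mm across, 90 mm tall. Not a spice jar: stays where it is. Origin at the centre of its underside, z up. Loose.
- honey_jar: Squat honey jar with a red lid, 65 mm across, 90 mm tall. Not a spice jar: stays where it is. Origin at the centre of its underside, z up. Loose.
Not all that is in view belongs to the job. Leave any turquoise look-alike of the white_jar_a alone.

How it is judged (in metres and radians):
At the end, for the whole second after the job is handed in: Gold-capped jars in the dark holder's two wells, white-capped in the white holder's, one a well: within 12 mm of the well's centre along each holder axis, foot 2 to 11 mm above the worktop, upright within 0.15 rad, at rest, released. Honey jar and salt shaker upright, moved under 30 mm ((((x of gold_jar_a in the frame of dark_holder between -0.06 and -0.036 m and y of gold_jar_a in the frame of dark_holder between -0.012 and 0.012 m and z of gold_jar_a in the frame of dark_holder between 0.002 and 0.011 m) and (x of gold_jar_b in the frame of dark_holder between 0.036 and 0.06 m and y of gold_jar_b in the frame of dark_holder between -0.012 and 0.012 m and z of gold_jar_b in the frame of dark_holder between 0.002 and 0.011 m)) or ((x of gold_jar_a in the frame of dark_holder between 0.036 and 0.06 m and y of gold_jar_a in the frame of dark_holder between -0.012 and 0.012 m and z of gold_jar_a in the frame of dark_holder between 0.002 and 0.011 m) and (x of gold_jar_b in the frame of dark_holder between -0.06 and -0.036 m and y of gold_jar_b in the frame of dark_holder between -0.012 and 0.012 m and z of gold_jar_b in the frame of dark_holder between 0.002 and 0.011 m))) and (((x of white_jar_a in the frame of white_holder between -0.06 and -0.036 m and y of white_jar_a in the frame of white_holder between -0.012 and 0.012 m and z of white_jar_a in the frame of white_holder between 0.002 and 0.011 m) and (x of white_jar_b in the frame of white_holder between 0.036 and 0.06 m and y of white_jar_b in the frame of white_holder between -0.012 and 0.012 m and z of white_jar_b in the frame of white_holder between 0.002 and 0.011 m)) or ((x of white_jar_a in the frame of white_holder between 0.036 and 0.06 m and y of white_jar_a in the frame of white_holder between -0.012 and 0.012 m and z of white_jar_a in the frame of white_holder between 0.002 and 0.011 m) and (x of white_jar_b in the frame of white_holder between -0.06 and -0.036 m and y of white_jar_b in the frame of white_holder between -0.012 and 0.012 m and z of white_jar_b in the frame of white_holder between 0.002 and 0.011 m))) and angle between each of gold_jar_a, gold_jar_b, white_jar_a, white_jar_b, salt_shaker, honey_jar's own z axis and vertical below 0.15 rad and linear speed of each of gold_jar_a, gold_jar_b, white_jar_a, white_jar_b below 0.02 m/s and contact force between the fingers and gold_jar_a below 0.1 N and contact force between the fingers and gold_jar_b below 0.1 N and contact force between the fingers and white_jar_a below 0.1 N and contact force between the fingers and white_jar_b below 0.1 N and distance of each of salt_shaker, honey_jar from where it was at the start of the episode below 0.03 m); the robot touches nothing.
It fails at once if the salt shaker is shifted by more than 3 cm or tipped (distance of salt_shaker from where it was at the start of the episode above 0.03 m or angle between salt_shaker's own z axis and vertical above 0.3 rad).
It fails at once if the honey jar is shifted by more than 3 cm or tipped (distance of honey_jar from where it was at the start of the episode above 0.03 m or angle between honey_jar's own z axis and vertical above 0.3 rad).
It fails at once if a spice jar falls freely (out of the fingers and faster than 0.7 m/s, a drop of about 25 mm) or is tipped right over ((linear speed of gold_jar_a above 0.7 m/s and contact force between the fingers and gold_jar_a below 0.05 N) or (linear speed of gold_jar_b above 0.7 m/s and contact force between the fingers and gold_jar_b below 0.05 N) or (linear speed of white_jar_a above 0.7 m/s and contact force between the fingers and white_jar_a below 0.05 N) or (linear speed of white_jar_b above 0.7 m/s and contact force between the fingers and white_jar_b below 0.05 N) or angle between any of gold_jar_a, gold_jar_b, white_jar_a, white_jar_b's own z axis and vertical above 1 rad).
It also fails if it takes over 96 s, if anything falls off the work surface, if the arm or the gripper's body presses on something with over 40 N, if the wrist force passes 120 N, or if a joint passes its speed limit or range.

## Working session

There is one attempt and no reset: what is moved stays moved. The work goes in short steps, Python scripts to look and compute and a tool call to move; the robot and the scene stay as the last step left them, time stands still between calls to the robot, and variables do not carry over. Pictures are saved under pics/ and viewed, about 12 in all and at most 16, crops included, and the job is handed in when it is done.

Besides the shell and the picture viewer there is one more tool, called after "Request:" as name(argument=value, ...) on one line, values as JSON. servo_tool: Moves the arm, as the interface text tells. Its arguments: {"type":"object","properties":{"rows":{"type":"array","items":{"type":"array"}},"force":{"type":"number"}},"required":["rows"]}

```bash
mkdir -p pics; cat > h.py <<'E'
import numpy as np, cv2
from rig import *
def pix2ray(cal,u,v):
    K=np.array(cal["intrinsics"]);k1=cal["k1"]
    d=np.array([(u-K[0,2])/K[0,0],(v-K[1,2])/K[1,1]]);s=d.copy()
    for _ in range(20): s=d/(1+k1*(s@s))
    T=np.array(cal["world_to_cam"]);R=T[:3,:3];o=-R.T@T[:3,3]
    return o,R.T@np.array([s[0],s[1],1.])
def at_z(cal,u,v,z):
    o,d=pix2ray(cal,u,v);return o+d*(z-o[2])/d[2]
def proj(cal,p):
    T=np.array(cal["world_to_cam"]);c=T[:3,:3]@np.array(p,float)+T[:3,3];s=c[:2]/c[2]
    s=s*(1+cal["k1"]*(s@s));K=np.array(cal["intrinsics"])
    return np.array([K[0,0]*s[0]+K[0,2],K[1,1]*s[1]+K[1,2]])
def c2w(cal,c):
    T=np.array(cal["world_to_cam"]);return T[:3,:3].T@(np.array(c)-T[:3,3])
E
python3 - <<'E'
from h import *
print(sense())
for c in ["scene","side","wrist"]:
    cal=get_calibration(c);im=grab_frame(c);cv2.imwrite(f"pics/{c}0.png",im)
    T=np.array(cal["world_to_cam"]);print(c,-T[:3,:3].T@T[:3,3],cal["k1"],cal["intrinsics"][0][0])
    for t in ["gold_jar_a","white_jar_a","dark_holder","white_holder","salt_shaker","honey_jar"]:
        for b in boxes_of(c,t):
            w=c2w(cal,b["centre"]);print(t,round(b["conf"],2),w.round(),proj(cal,w).round())
E
```

```text
{'clock': 0.0, 'qpos': array([ 7.30622886e-01,  3.53628902e-01,  1.63413344e+00, -2.64640294e-06,
        1.15520569e+00, -2.39384082e-03]), 'qvel': array([-3.66059083e-05, -1.96474347e-04, -7.65171343e-05, -2.08156099e-03,
        7.24924477e-05,  1.47294034e-04]), 'joint_efforts': array([-1.58718671e-03, -6.05244970e+01, -3.42063689e+01, -2.21192084e-05,
        9.42043320e-03, -4.96323366e-05]), 'eef_pos': array([464.117626  , 417.88086989, 230.57399951]), 'tcp_rot': array([-3.14021727e+00, -8.72783071e-07,  2.30381412e+00]), 'contact_force': array([ 0.22591216, -0.37859581, -0.82252347]), 'wrist_torque': array([-0.01281442, -0.01671714,  0.00693157]), 'opening': 0.9970505528513364}
scene [ -86.70933673 -371.30446349  804.81375129] -0.135459695556039 504.78313879448933
gold_jar_a 0.71 [423. 101.  71.] [296. 229.]
gold_jar_a 0.62 [432.   0.  69.] [339. 251.]
gold_jar_a 0.46 [606.  54.  27.] [367. 206.]
white_jar_a 0.8 [ 543. -124.   71.] [424. 248.]
white_jar_a 0.68 [354. 302.  68.] [203. 205.]
white_jar_a 0.67 [297. 192.  70.] [219. 244.]
white_jar_a 0.61 [440. -89.  72.] [380. 27
[... 444 characters left out ...]
.] [361. 248.]
white_jar_a 0.76 [295. 192.  57.] [207. 221.]
dark_holder 0.86 [ 350. -199.   22.] [363. 314.]
white_holder 0.82 [585.  63.  25.] [359. 211.]
white_holder 0.39 [432.  -1.  65.] [323. 229.]
white_holder 0.23 [588. 266.  60.] [300. 167.]
salt_shaker 0.8 [433. 220.  52.] [256. 198.]
honey_jar 0.58 [587. 269.  56.] [299. 169.]
wrist [408.05886859 480.53280716 374.05073455] 0.027271586228961447 381.81474564688506
gold_jar_a 0.81 [427. 132.  39.] [108. 379.]
white_jar_a 0.97 [314. 225.  60.] [ 41. 258.]
white_jar_a 0.77 [364. 326.  93.] [139. 223.]
white_holder 0.59 [575.  97.   9.] [210. 447.]
salt_shaker 0.85 [425. 248.  53.] [167. 312.]
honey_jar 0.89 [591. 300.  91.] [334. 403.]
```

View pics/scene0.png

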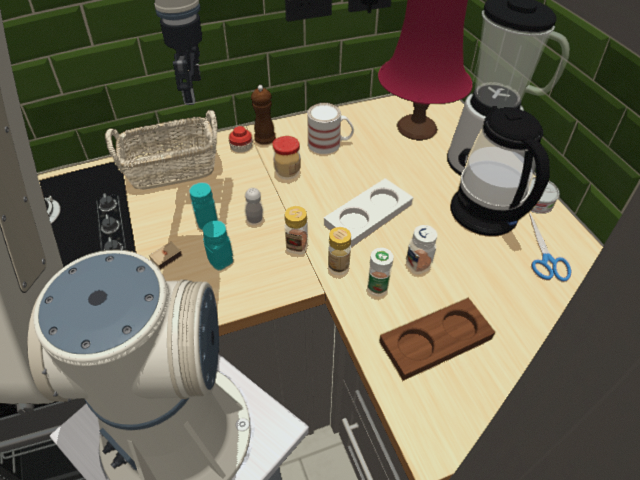

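View pics/side0.png

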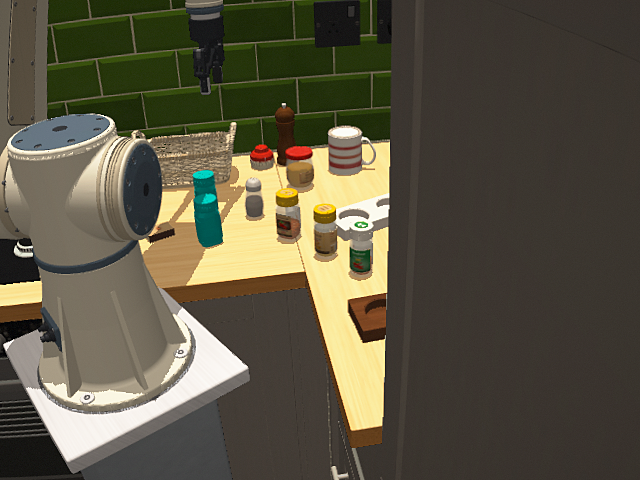

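Scene: gold jars at (296,229) and (339,251). White jars at (380,271) with the green mark and (422,248) with the dark mark. Dark holder at (437,337), white holder at (368,212), honey at (287,157), salt at (254,205). Turquoise look-alikes at (203,205) and (217,245) are to be left alone. In the side view the tall cabinet hides the white_jar_a and part of both holders.

Candidates for "white jar" are therefore (380,271), (422,248) and the turquoise (203,205) and (217,245); the first two have white caps. Next I'll fit the silhouettes.

```bash
cat >> h.py <<'E'
from scipy.optimize import minimize
def hullmask(cal,P):
    q=np.array([proj(cal,p) for p in P]);m=np.zeros((480*4,640*4),np.uint8)
    cv2.fillConvexPoly(m,cv2.convexHull((q*4+1.5).round().astype(np.int32)),1)
    return cv2.resize(m.astype(np.float32),(640,480),interpolation=cv2.INTER_AREA)
A=np.linspace(0,2*np.pi,32,endpoint=False)
def cyl(x,y,r,h,z0=0): return [(x+r*np.cos(a),y+r*np.sin(a),z) for a in A for z in (z0,z0+h)]
def box(x,y,t,z0=0):
    c,s=np.cos(t),np.sin(t)
    return [(x+c*a-s*b,y+s*a+c*b,z) for a in(-98,98) for b in(-44,44) for z in (0,24)]
def fit(cal,mask,shape,p0,step):
    mk=mask.astype(np.float32)
    def cost(p):
        h=hullmask(cal,shape(*p));return 1-np.minimum(h,mk).sum()/np.maximum(h,mk).sum()
    sim=np.vstack([p0]+[np.array(p0)+np.eye(len(p0))[i]*step[i] for i in range(len(p0))])
    r=minimize(cost,p0,method="Nelder-Mead",options=dict(initial_simplex=sim,xatol=.05,fatol=1e-4));return r.x.round(3),round(1-r.fun,3)
E
python3 - <<'E'
from h import *
cal=get_calibration("scene");im=grab_frame("scene")
def run(t,guesses,fs,step):
    for d in trace("scene",t):
        m=d["mask"];v,u=np.nonzero(m);c=np.array([u.mean(),v.mean()])
        g=min(guesses,key=lambda g:np.linalg.norm(proj(cal,(g[0],g[1],40))-c))
        print(t,round(d["conf"],2),c.round(),m.sum(),fit(cal,m,fs,g,step))
run("gold_jar_a",[(433,105),(442,5)],lambda x,y:cyl(x,y,22.3,100),(15,15))
run("white_jar_a",[(553,-119),(450,-85),(305,197),(360,302)],lambda x,y:cyl(x,y,22.5,99),(15,15))
run("salt_shaker",[(433,225)],lambda x,y:cyl(x,y,22,85),(15,15))
run("honey_jar",[(592,275)],lambda x,y:cyl(x,y,32,90),(15,15))
for t0 in(-2.3,-1,-.5):
  run("dark_holder",[(409,-237,t0)],box,(20,20,.3)); run("white_holder",[(605,52,t0)],box,(20,20,.3))
cr=cv2.resize(im[190:390,270:510],None,fx=3,fy=3,interpolation=cv2.INTER_CUBIC);cv2.imwrite("pics/crop1.png",cr)
E
```

```text
gold_jar_a 0.98 [339. 250.] 1025 (array([446.066,  10.974]), np.float64(0.938))
gold_jar_a 0.6 [296. 229.] 1022 (array([434.668, 113.501]), np.float64(0.94))
white_jar_a 0.95 [217. 244.] 1075 (array([304.422, 208.755]), np.float64(0.918))
white_jar_a 0.86 [421. 250.] 1130 (array([ 552.117, -114.727]), np.float64(0.881))
white_jar_a 0.79 [379. 271.] 1083 (array([452.304, -81.637]), np.float64(0.945))
white_jar_a 0.55 [203. 204.] 881 (array([361.505, 313.542]), np.float64(0.856))
salt_shaker 0.69 [253. 207.] 625 (array([434.413, 238.523]), np.float64(0.771))
honey_jar 0.79 [286. 157.] 1052 (array([604.048, 292.451]), np.float64(0.89))
dark_holder 0.59 [253. 207.] 600 (array([ 409. , -237. ,   -2.3]), np.float64(0.0))
dark_holder 0.57 [435. 338.] 5127 (array([ 422.969, -236.238,   -3.595]), np.float64(0.975))
dark_holder 0.51 [380. 271.] 1006 (array([ 409. , -237. ,   -2.3]), np.float64(0.0))
white_holder 0.61 [370. 210.] 2810 (array([611.688,  51.866,  -3.294]), np.float64(0.908))
dark_holder 0.59 [253. 207.] 600 (array([ 409., -237.,   -1.]), np.float64(0.0))
dark_holder 0.57 [435. 338.] 5127 (array([ 423.011, -236.094,   -0.449]), np.float64(0.975))
dark_holder 0.51 [380. 271.] 1006 (array([ 409., -237.,   -1.]), np.float64(0.0))
white_holder 0.61 [370. 210.] 2810 (array([ 6.11786e+02,  5.17900e+01, -1.53000e-01]), np.float64(0.909))
dark_holder 0.59 [253. 207.] 600 (array([ 409. , -237. ,   -0.5]), np.float64(0.0))
dark_holder 0.57 [435. 338.] 5127 (array([ 422.813, -236.171,   -0.45 ]), np.float64(0.975))
dark_holder 0.51 [380. 271.] 1006 (array([ 409. , -237. ,   -0.5]), np.float64(0.0))
white_holder 0.61 [370. 210.] 2810 (array([ 6.11904e+02,  5.13150e+01, -1.50000e-01]), np.float64(0.906))
```

View pics/crop1.png

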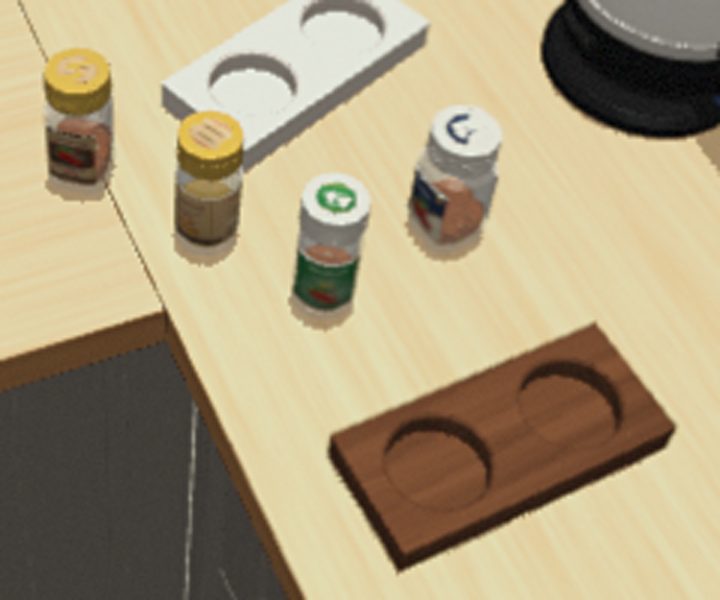

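Crop: the gold caps, green-mark white cap and dark-mark white cap are confirmed as the jars to move. The dark-mark jar looks leaned in the image, so I'll check it against the projection of an upright cylinder.

```bash
python3 - <<'E'
from h import *
cal=get_calibration("scene");im=grab_frame("scene")
for (x,y,r,h) in [(446,11,22,100),(434.7,113.5,22.5,100),(552,-115,23.5,98),(452.3,-81.6,21.5,100)]:
    print(proj(cal,(x,y,0)).round(1),proj(cal,(x,y,h)).round(1))
    for z in (0,h):
        q=(np.array([proj(cal,(x+r*np.cos(a),y+r*np.sin(a),z)) for a in A])*8).astype(np.int32)
        cv2.polylines(im,[q],True,(255,0,255),1,cv2.LINE_AA,3)
for (x,y,t) in [(423,-236,-.449),(611.8,51.6,-.152)]:
    c,s=np.cos(t),np.sin(t)
    for k in(-48,48):
        print("well",x+c*k,y+s*k)
        q=(np.array([proj(cal,(x+c*k+32*np.cos(a),y+s*k+32*np.sin(a),24)) for a in A])*8).astype(np.int32)
        cv2.polylines(im,[q],True,(0,255,0),1,cv2.LINE_AA,3)
cv2.imwrite("pics/ov.png",cv2.resize(im[170:390,270:510],None,fx=3,fy=2.7,interpolation=cv2.INTER_CUBIC))
E
```

```text
[338.  266.8] [339.7 233.7]
[296.7 246.2] [295.2 212.8]
[417.4 266. ] [425.  233.8]
[376.7 287.8] [381.5 255.3]
well 379.75768235564254 -215.16488625554226
well 466.24231764435746 -256.8351137444578
well 564.3534292322151 58.86793797287735
well 659.2465707677848 44.33206202712265
```

View pics/ov.png

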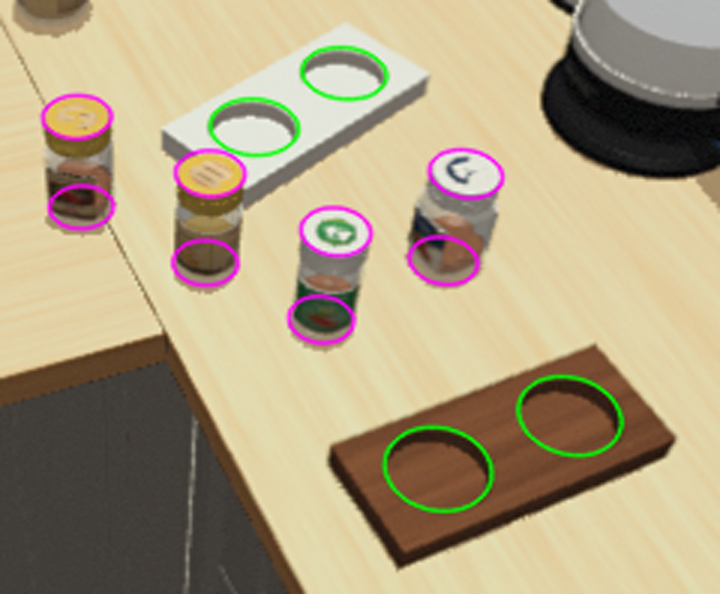

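Everything stands upright, and the fits agree with the picture. I'll turn the jaws along world x and go above the first gold jar. After the turn, tool x is world +y, tool y is world +x and tool z is down.

Request:
servo_tool(rows=[[85, [0, 0, 0], [0, 0, 10.5]], [85, [0, 0, 0], [0, 0, 10.5]], [85, [0, 0, 0], [0, 0, 10.5]], [85, [0, 0, 0], [0, 0, 10.5]], [85, [-50, -5, 5], [0, 0, 0]], [85, [-50, -5, 5], [0, 0, 0]], [85, [-50, -5, 5], [0, 0, 0]], [85, [-50, -5, 5], [0, 0, 0]]], force=35)

```text
clock: 2.65
eef_pos: [444.2, 216.8, 211.3]
tcp_rot: [3.141, -0.0, 1.571]
contact_force: [0.9, -0.0, -0.1]
opening: 0.992
```

Request:
servo_tool(rows=[[85, [-50, -5, 10], [0, 0, 0]], [85, [-50, -5, 10], [0, 0, 0]], [85, [0, 0, 0], [0, 0, 0]], [85, [0, 0, 0], [0, 0, 0]]])

```text
clock: 3.15
eef_pos: [435.0, 118.5, 191.7]
tcp_rot: [3.141, -0.001, 1.57]
contact_force: [-0.6, 0.6, 0.5]
opening: 0.997
```

```bash
python3 - <<'E'
from h import *
cal=get_calibration("wrist");im=grab_frame("wrist");print(sense()["eef_pos"])
for (x,y,r,h) in [(446,11,22,100),(434.7,113.5,22.5,100),(452.3,-81.6,21.5,100)]:
    for z in (0,h):
        q=(np.array([proj(cal,(x+r*np.cos(a),y+r*np.sin(a),z)) for a in A])*8).astype(np.int32)
        cv2.polylines(im,[q],True,(255,0,255),1,cv2.LINE_AA,3)
for p in [(564.4,58.9),(659.2,44.3)]:
    q=(np.array([proj(cal,(p[0]+32*np.cos(a),p[1]+32*np.sin(a),24)) for a in A])*8).astype(np.int32)
    cv2.polylines(im,[q],True,(0,255,0),1,cv2.LINE_AA,3)
cv2.imwrite("pics/w1.png",im)
for d in trace("wrist","gold_jar_a"):
    m=d["mask"];v,u=np.nonzero(m);print(d["conf"],u.min(),u.max(),v.min(),v.max(),fit(cal,m,lambda x,y:cyl(x,y,22.3,100),(434,113) if u.mean()>100 else (446,11),(10,10)))
E
```

```text
[435.14752348 118.93389091 191.72433336]
0.97 302 358 296 405 (array([434., 113.]), np.float64(0.0))
0.77 281 349 187 283 (array([433.495, 112.467]), np.float64(0.927))
```

View pics/w1.png

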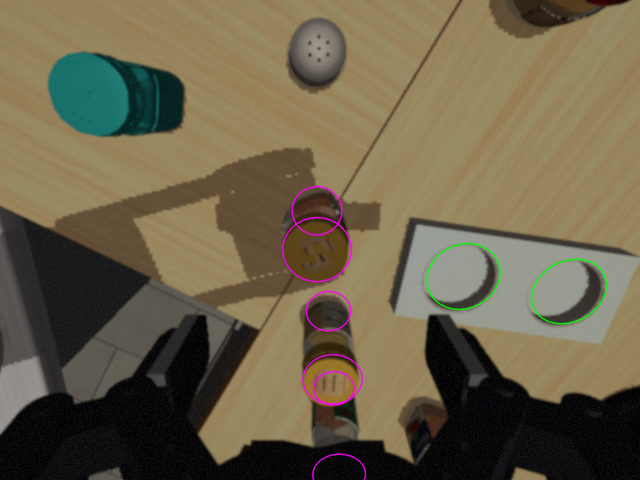

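Wrist view: the predicted outlines land on the gold cap (317,250), the second gold cap (332,380) and both white wells within 1–2 mm. Descending and gripping.

Request:
servo_tool(rows=[[85, [-6, 0, 10], [0, 0, 0]], [85, [0, 0, 35], [0, 0, 0]], [85, [0, 0, 35], [0, 0, 0]], [85, [0, 0, 30], [0, 0, 0]], [85, [0, 0, 20], [0, 0, 0]], [85, [0, 0, 0], [0, 0, 0]], [40, [0, 0, 0], [0, 0, 0]], [40, [0, 0, 0], [0, 0, 0]]], force=35)

```text
clock: 4.25
eef_pos: [435.1, 112.4, 62.1]
tcp_rot: [3.14, -0.0, 1.571]
contact_force: [-0.4, -0.2, 1.0]
opening: 0.6
```

Request:
servo_tool(rows=[[35, [0, 0, 0], [0, 0, 0]], [35, [0, 0, 0], [0, 0, 0]], [35, [0, 0, 0], [0, 0, 0]], [35, [0, 0, 0], [0, 0, 0]]])

```text
clock: 4.75
eef_pos: [435.2, 112.4, 62.4]
tcp_rot: [3.14, -0.001, 1.571]
contact_force: [-1.3, -0.4, 6.1]
opening: 0.547
```

Request:
servo_tool(rows=[[35, [0, 0, -20], [0, 0, 0]], [35, [0, 0, -40], [0, 0, 0]], [35, [0, 0, -40], [0, 0, 0]], [35, [-20, 2, -20], [0, 0, 0]], [35, [-40, 3, 0], [0, 0, 0]], [35, [-40, 3, 0], [0, 0, 0]], [35, [-40, 3, 0], [0, 0, 0]], [35, [-40, 3, 0], [0, 0, 0]]])

```text
clock: 5.75
eef_pos: [448.6, -69.1, 182.1]
tcp_rot: [3.14, 0.0, 1.571]
contact_force: [0.5, -0.0, -0.2]
opening: 0.548
```

Request:
servo_tool(rows=[[35, [-40, 3, 0], [0, 0, 0]], [35, [-40, 3, 0], [0, 0, 0]], [35, [-40, 3, 0], [0, 0, 0]], [35, [-40, 3, 0], [0, 0, 0]], [35, [-30, 5, 0], [0, 0, 0]], [35, [0, 0, 0], [0, 0, 0]], [35, [0, 0, 0], [0, 0, 0]]])

```text
clock: 6.62
eef_pos: [465.1, -257.4, 181.5]
tcp_rot: [-3.141, -0.0, 1.57]
contact_force: [0.8, 0.1, -0.9]
opening: 0.544
```

```bash
cat > look.py <<'E'
from h import *
import sys
def look(name,wells,jars=()):
    cal=get_calibration("wrist");im=grab_frame("wrist");s=sense();print(s["eef_pos"].round(1),s["opening"])
    for p in wells:
        q=(np.array([proj(cal,(p[0]+32*np.cos(a),p[1]+32*np.sin(a),24)) for a in A])*8).astype(np.int32)
        cv2.polylines(im,[q],True,(0,255,0),1,cv2.LINE_AA,3)
    for x,y,r,h in jars:
      for z in (0,h):
        q=(np.array([proj(cal,(x+r*np.cos(a),y+r*np.sin(a),z)) for a in A])*8).astype(np.int32)
        cv2.polylines(im,[q],True,(255,0,255),1,cv2.LINE_AA,3)
    cv2.imwrite(name,im)
E
python3 - <<'E'
from look import *
look("pics/w2.png",[(379.8,-215.2),(466.2,-256.8)],[(452.3,-81.6,21.5,100)])
E
```

```text
[ 465.1 -257.   181.4] 0.5449093850088297
```

View pics/w2.png

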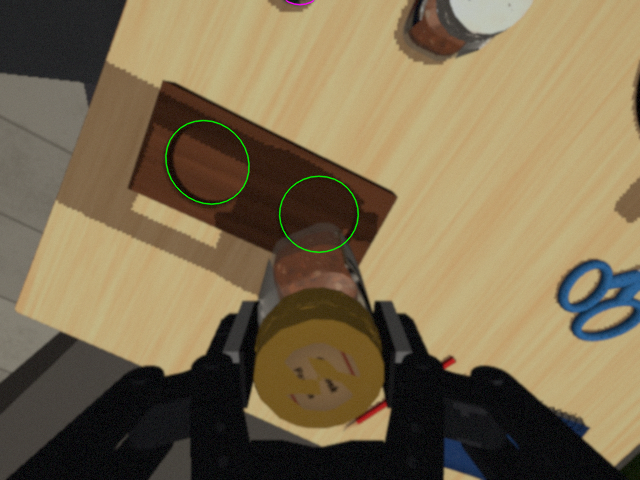

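The jar is held square, and the predicted wells match. I'm 1 mm off the well centre; lowering.

Request:
servo_tool(rows=[[35, [0, 1, 30], [0, 0, 0]], [35, [0, 0, 35], [0, 0, 0]], [35, [0, 0, 25], [0, 0, 0]], [35, [0, 0, 15], [0, 0, 0]], [35, [0, 0, 6], [0, 0, 0]], [35, [0, 0, 2], [0, 0, 0]], [35, [0, 0, 0], [0, 0, 0]]])

```text
clock: 7.55
eef_pos: [466.9, -258.0, 69.0]
tcp_rot: [3.141, 0.001, 1.571]
contact_force: [0.2, 0.6, -0.9]
opening: 0.547
```

Request:
servo_tool(rows=[[35, [0, 0, 1], [0, 0, 0]], [35, [0, 0, 0.5], [0, 0, 0]], [35, [0, 0, 0], [0, 0, 0]]])

```text
clock: 7.92
eef_pos: [467.0, -258.3, 68.4]
tcp_rot: [3.14, 0.001, 1.571]
contact_force: [-4.5, -0.1, 12.7]
opening: 0.551
```

Request:
servo_tool(rows=[[52, [0, 0, 0], [0, 0, 0]], [60, [0, 0, 0], [0, 0, 0]], [66, [0, 0, 0], [0, 0, 0]], [66, [0, 0, 0], [0, 0, 0]], [66, [0, 0, -20], [0, 0, 0]], [66, [0, 0, -40], [0, 0, 0]], [66, [0, 0, -40], [0, 0, 0]], [66, [0, 0, -20], [0, 0, 0]]])

```text
clock: 8.93
eef_pos: [467.2, -258.2, 189.0]
tcp_rot: [3.139, 0.001, 1.571]
contact_force: [-0.3, -0.5, -0.2]
opening: 0.777
```

Contact of 12.7 N at the floor, then released. Next is gold_b.

Request:
servo_tool(rows=[[75, [40, -3, 0], [0, 0, 0]], [80, [45, -4, 0], [0, 0, 0]], [85, [45, -4, 0], [0, 0, 0]], [85, [45, -4, 0], [0, 0, 0]], [85, [45, -4, 0], [0, 0, 0]], [85, [40, -3, 0], [0, 0, 0]], [85, [8.5, 0, 0], [0, 0, 0]], [85, [0, 0, 0], [0, 0, 0]]])

```text
clock: 9.93
eef_pos: [444.5, 10.8, 186.8]
tcp_rot: [3.142, 0.0, 1.572]
contact_force: [-0.0, -0.5, -0.1]
opening: 0.993
```

```bash
python3 - <<'E'
from look import *
look("pics/w3.png",[(564.4,58.9),(659.2,44.3)],[(446,11,22,100),(452.3,-81.6,21.5,100),(552,-115,23.5,98)])
cal=get_calibration("wrist")
for t in("gold_jar_a","white_jar_a"):
  for d in trace("wrist",t):
    m=d["mask"];v,u=np.nonzero(m);print(t,d["conf"],u.mean(),v.mean(),[fit(cal,m,lambda x,y:cyl(x,y,22.3,100),g,(10,10)) for g in ((446,11),(452,-82),(552,-115))])
E
```

```text
[444.6  10.3 186.8] 0.9961162204385776
gold_jar_a 0.63 331.2265625 441.4296875 [(array([446.,  11.]), np.float64(0.0)), (array([452., -82.]), np.float64(0.0)), (array([ 552., -115.]), np.float64(0.0))]
gold_jar_a 0.63 316.46802805280527 233.87912541254124 [(array([443.863,   8.925]), np.float64(0.944)), (array([444.024,   8.829]), np.float64(0.943)), (array([ 552., -115.]), np.float64(0.0))]
white_jar_a 0.89 325.0483208955224 339.90018656716416 [(array([450.998, -83.54 ]), np.float64(0.943)), (array([451.004, -83.537]), np.float64(0.943)), (array([ 552., -115.]), np.float64(0.0))]
white_jar_a 0.87 422.0809523809524 359.85449735449737 [(array([446.,  11.]), np.float64(0.0)), (array([452., -82.]), np.float64(0.0)), (array([ 540.988, -108.737]), np.float64(0.304))]
```

The wrist and scene fits agree within 2 mm, so I'm descending.

Request:
servo_tool(rows=[[85, [0, 0.5, 10], [0, 0, 0]], [85, [0, 0, 35], [0, 0, 0]], [85, [0, 0, 35], [0, 0, 0]], [85, [0, 0, 30], [0, 0, 0]], [85, [0, 0, 15], [0, 0, 0]], [85, [0, 0, 0], [0, 0, 0]], [40, [0, 0, 0], [0, 0, 0]], [40, [0, 0, 0], [0, 0, 0]]])

```text
clock: 11.08
eef_pos: [445.7, 10.7, 62.7]
tcp_rot: [3.14, -0.0, 1.571]
contact_force: [0.2, -0.1, 0.6]
opening: 0.601
```

Request:
servo_tool(rows=[[35, [0, 0, 0], [0, 0, 0]], [35, [0, 0, 0], [0, 0, 0]], [35, [0, 0, 0], [0, 0, 0]], [35, [0, 0, 0], [0, 0, 0]]])

```text
clock: 11.58
eef_pos: [445.6, 10.7, 62.7]
tcp_rot: [3.14, -0.0, 1.571]
contact_force: [-1.9, 0.6, 6.6]
opening: 0.49
```

Request:
servo_tool(rows=[[35, [0, 0, -20], [0, 0, 0]], [35, [0, 0, -40], [0, 0, 0]], [35, [0, 0, -40], [0, 0, 0]], [35, [-20, 0, -20], [0, 0, 0]], [35, [-40, -5, 0], [0, 0, 0]], [35, [-40, -10, 0], [0, 0, 0]], [35, [-40, -15, 0], [0, 0, 0]], [35, [-40, -15, 0], [0, 0, 0]]])

```text
clock: 12.58
eef_pos: [399.4, -170.5, 182.3]
tcp_rot: [3.141, 0.0, 1.571]
contact_force: [0.5, -0.2, -1.3]
opening: 0.49
```

Request:
servo_tool(rows=[[35, [-35, -15, 0], [0, 0, 0]], [35, [-10, -5, 0], [0, 0, 0]], [35, [0, 0, 0], [0, 0, 0]], [35, [0, 0, 0], [0, 0, 0]]])

```text
clock: 13.08
eef_pos: [380.2, -213.5, 181.9]
tcp_rot: [3.141, -0.0, 1.571]
contact_force: [-0.2, 0.2, -0.6]
opening: 0.495
```

```bash
python3 - <<'E'
from look import *
look("pics/w4.png",[(379.8,-215.2),(466.2,-256.8)],[(466.2,-256.8,22.5,106)])
E
```

```text
[ 380.3 -213.5  181.8] 0.4875769988540274
```

View pics/w4.png

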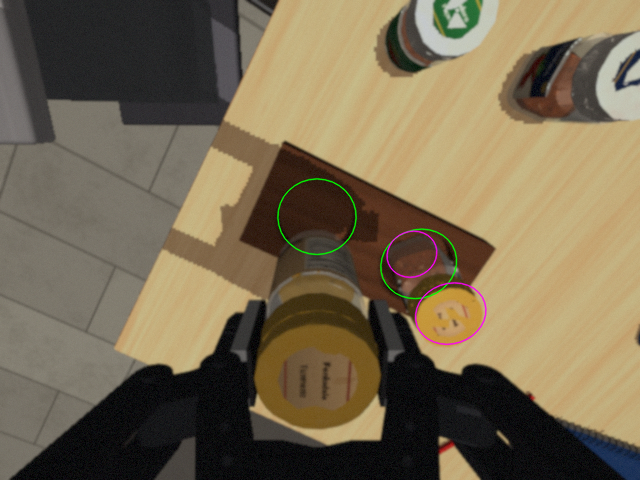

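Gold_a stands upright in its well, with its cap at (450,315) as predicted. The second gold jar is over the near well.

Request:
servo_tool(rows=[[35, [-1.5, 0, 30], [0, 0, 0]], [35, [0, 0, 35], [0, 0, 0]], [35, [0, 0, 25], [0, 0, 0]], [35, [0, 0, 15], [0, 0, 0]], [35, [0, 0, 6], [0, 0, 0]], [35, [0, 0, 2], [0, 0, 0]], [35, [0, 0, 0], [0, 0, 0]]])

```text
clock: 14.0
eef_pos: [380.4, -215.8, 69.2]
tcp_rot: [3.141, 0.0, 1.571]
contact_force: [-0.4, 0.4, -1.4]
opening: 0.491
```

Request:
servo_tool(rows=[[35, [0, 0, 0.5], [0, 0, 0]], [35, [0, 0, 0.5], [0, 0, 0]], [35, [0, 0, 0], [0, 0, 0]]])

```text
clock: 14.38
eef_pos: [380.5, -216.2, 68.7]
tcp_rot: [3.14, 0.001, 1.571]
contact_force: [-3.2, 0.9, 9.6]
opening: 0.49
```

Request:
servo_tool(rows=[[52, [0, 0, 0], [0, 0, 0]], [58, [0, 0, 0], [0, 0, 0]], [64, [0, 0, 0], [0, 0, 0]], [64, [0, 0, 0], [0, 0, 0]], [64, [0, 0, -20], [0, 0, 0]], [64, [0, 0, -40], [0, 0, 0]], [64, [0, 0, -40], [0, 0, 0]], [70, [20, 10, -20], [0, 0, 0]]])

```text
clock: 15.38
eef_pos: [390.6, -196.6, 189.8]
tcp_rot: [3.139, 0.001, 1.569]
contact_force: [1.6, -0.9, 0.6]
opening: 0.823
```

Request:
servo_tool(rows=[[85, [40, 21, 0], [0, 0, 0]], [85, [40, 21, 0], [0, 0, 0]], [85, [33.5, 19, 0], [0, 0, 0]], [85, [0, 0, 0], [0, 0, 0]], [85, [0, 0, 0], [0, 0, 0]]])

```text
clock: 16.0
eef_pos: [450.5, -82.4, 187.6]
tcp_rot: [-3.141, 0.0, 1.572]
contact_force: [0.6, 0.7, -0.4]
opening: 0.995
```

```bash
python3 - <<'E'
from look import *
look("pics/w5.png",[],[(451.5,-82.5,21.5,100),(552,-115,23.5,98)])
cal=get_calibration("wrist")
for d in trace("wrist","white_jar_a"):
    m=d["mask"];v,u=np.nonzero(m);print(d["conf"],u.mean(),v.mean(),[fit(cal,m,lambda x,y:cyl(x,y,r,h),g,(10,10)) for g,r,h in (((452,-82),21.5,100),((552,-115),23.5,98))])
E
```

```text
[450.4 -82.7 187.6] 0.9977698023059113
0.96 453.6940912490651 268.7985041136874 [(array([452., -82.]), np.float64(0.0)), (array([ 552.764, -114.587]), np.float64(0.927))]
0.91 318.1237269772481 232.17464788732394 [(array([450.952, -83.067]), np.float64(0.952)), (array([ 552., -115.]), np.float64(0.0))]
0.63 524.8774610875278 50.960339599757425 [(array([452., -82.]), np.float64(0.0)), (array([ 552., -115.]), np.float64(0.0))]
```

View pics/w5.png

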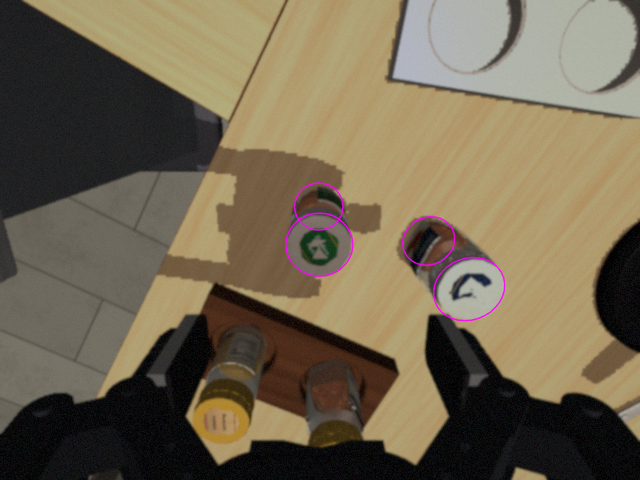

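Both gold jars stand in the dark holder. The green-marked jar (319,245) and the dark-marked jar (469,289) match the predicted outlines. Gripping white_b with a narrower opening, so the finger clears white_a.

Request:
servo_tool(rows=[[72, [0, 0.5, 10], [0, 0, 0]], [72, [0, 0, 35], [0, 0, 0]], [72, [0, 0, 35], [0, 0, 0]], [72, [0, 0, 30], [0, 0, 0]], [72, [0, 0, 15], [0, 0, 0]], [72, [0, 0, 0], [0, 0, 0]], [40, [0, 0, 0], [0, 0, 0]], [35, [0, 0, 0], [0, 0, 0]]])

```text
clock: 17.1
eef_pos: [452.2, -82.5, 63.8]
tcp_rot: [3.14, 0.0, 1.571]
contact_force: [-1.0, -0.0, 5.0]
opening: 0.49
```

Request:
servo_tool(rows=[[35, [0, 0, 0], [0, 0, 0]], [35, [0, 0, 0], [0, 0, 0]], [35, [0, 0, 0], [0, 0, 0]], [35, [0, 0, 0], [0, 0, 0]]])

```text
clock: 17.6
eef_pos: [452.2, -82.4, 63.8]
tcp_rot: [3.14, 0.0, 1.571]
contact_force: [-1.2, -0.6, 6.9]
opening: 0.482
```

Request:
servo_tool(rows=[[35, [0, 0, -20], [0, 0, 0]], [35, [0, 0, -40], [0, 0, 0]], [35, [0, 0, -40], [0, 0, 0]], [35, [10, 17, -20], [0, 0, 0]], [35, [25, 40, 0], [0, 0, 0]], [35, [25, 40, 0], [0, 0, 0]], [35, [25, 40, 0], [0, 0, 0]], [35, [25, 40, 0], [0, 0, 0]]])

```text
clock: 18.6
eef_pos: [629.7, 28.7, 183.2]
tcp_rot: [3.141, 0.0, 1.571]
contact_force: [-0.2, 0.1, -1.9]
opening: 0.481
```

Request:
servo_tool(rows=[[35, [16, 30, 0], [0, 0, 0]], [35, [0, 0, 0], [0, 0, 0]], [35, [0, 0, 0], [0, 0, 0]]])

```text
clock: 18.98
eef_pos: [657.5, 43.4, 182.6]
tcp_rot: [-3.14, 0.0, 1.571]
contact_force: [0.2, -0.6, -1.4]
opening: 0.489
```

```bash
python3 - <<'E'
from look import *
look("pics/w6.png",[(564.4,58.9),(659.2,44.3)],[])
cal=get_calibration("wrist")
for d in trace("wrist","white_holder"):
    print(d["conf"],d["mask"].sum(),fit(cal,d["mask"],box,(611.8,51.6,-.152),(8,8,.1)))
E
```

```text
[657.4  43.2 182.7] 0.4851090131348392
0.58 24325 (array([ 6.08875e+02,  4.95540e+01, -1.54000e-01]), np.float64(0.903))
```

View pics/w6.png

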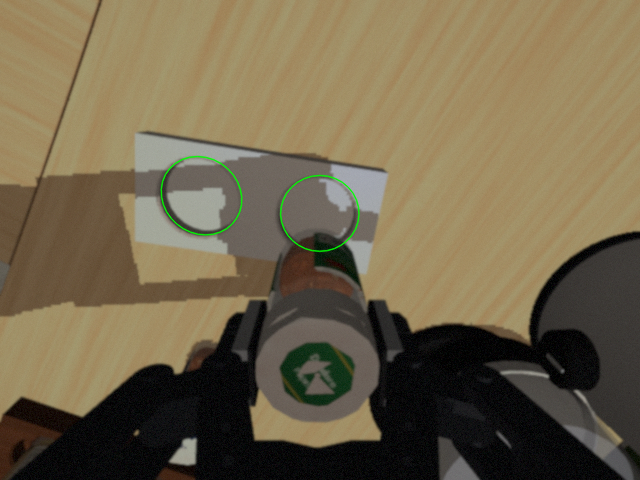

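The green outlines match the wells and the jar is squarely held. Lowering into the far white well.

Request:
servo_tool(rows=[[35, [0.5, 0, 30], [0, 0, 0]], [35, [0, 0, 35], [0, 0, 0]], [35, [0, 0, 25], [0, 0, 0]], [35, [0, 0, 15], [0, 0, 0]], [35, [0, 0, 6], [0, 0, 0]], [35, [0, 0, 1.5], [0, 0, 0]], [35, [0, 0, 0], [0, 0, 0]]])

```text
clock: 19.95
eef_pos: [659.0, 44.2, 71.1]
tcp_rot: [3.14, -0.0, 1.571]
contact_force: [0.1, -0.1, -1.0]
opening: 0.484
```

Request:
servo_tool(rows=[[35, [0, 0, 0.5], [0, 0, 0]], [35, [0, 0, 0.5], [0, 0, 0]], [35, [0, 0, 0], [0, 0, 0]]])

```text
clock: 20.32
eef_pos: [658.8, 44.2, 69.9]
tcp_rot: [3.141, -0.0, 1.571]
contact_force: [-1.6, -0.3, 4.0]
opening: 0.486
```

Contact at 4 N. Releasing, then to white_a at (552.5,-115).

Request:
servo_tool(rows=[[52, [0, 0, 0], [0, 0, 0]], [58, [0, 0, 0], [0, 0, 0]], [64, [0, 0, 0], [0, 0, 0]], [64, [0, 0, 0], [0, 0, 0]], [64, [0, 0, -20], [0, 0, 0]], [64, [0, 0, -40], [0, 0, 0]], [64, [0, 0, -40], [0, 0, 0]], [64, [-10, -10, -20], [0, 0, 0]]])

```text
clock: 21.32
eef_pos: [649.8, 34.3, 192.9]
tcp_rot: [3.137, -0.0, 1.572]
contact_force: [-0.5, -0.7, 0.4]
opening: 0.749
```

Request:
servo_tool(rows=[[85, [-40, -27, 0], [0, 0, 0]], [85, [-40, -27, 0], [0, 0, 0]], [85, [-40, -27, 0], [0, 0, 0]], [85, [-29, -15, 0], [0, 0, 0]], [85, [0, 0, 0], [0, 0, 0]], [85, [0, 0, 0], [0, 0, 0]]])

```text
clock: 22.08
eef_pos: [552.2, -114.8, 189.4]
tcp_rot: [3.142, -0.0, 1.57]
contact_force: [0.6, -0.4, 1.1]
opening: 0.997
```

```bash
python3 - <<'E'
from look import *
look("pics/w7.png",[(564.4,58.9),(659.2,44.3)],[(552.5,-115,23.5,98),(659.2,44.3,21.5,106)])
cal=get_calibration("wrist")
for d in trace("wrist","white_jar_a"):
    m=d["mask"];v,u=np.nonzero(m);print(d["conf"],u.mean(),v.mean(),fit(cal,m,lambda x,y:cyl(x,y,23.5,98),(552,-115),(10,10)),fit(cal,m,lambda x,y:cyl(x,y,21.5,100,6),(659,44),(10,10)))
E
```

```text
[ 552.5 -114.4  189.4] 0.9965135519543226
0.96 469.9548209366391 11.681542699724519 (array([ 552., -115.]), np.float64(0.0)) (array([659.844,  43.887]), np.float64(0.975))
0.85 319.8308291597106 228.74494527916897 (array([ 553.995, -113.594]), np.float64(0.938)) (array([659.,  44.]), np.float64(0.0))
```

View pics/w7.png

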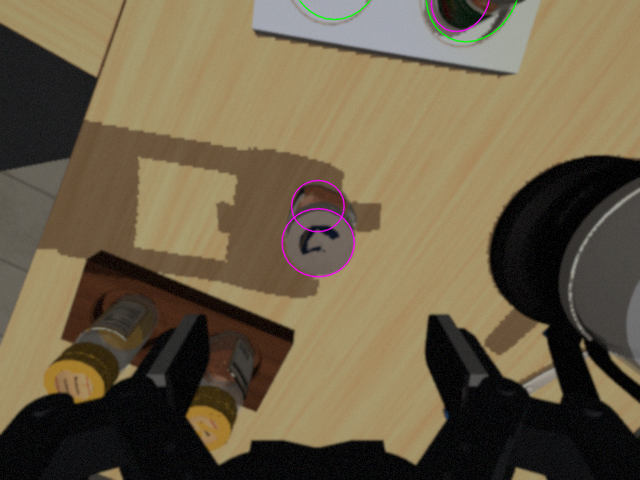

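White_a is centred under the gripper at (318,242), and the carafe is about 150 mm clear of it. Gripping.

Request:
servo_tool(rows=[[80, [0, 0.5, 12], [0, 0, 0]], [80, [0, 0, 35], [0, 0, 0]], [80, [0, 0, 35], [0, 0, 0]], [80, [0, 0, 30], [0, 0, 0]], [80, [0, 0, 15], [0, 0, 0]], [80, [0, 0, 0], [0, 0, 0]], [40, [0, 0, 0], [0, 0, 0]], [35, [0, 0, 0], [0, 0, 0]]])

```text
clock: 23.18
eef_pos: [554.1, -115.0, 63.7]
tcp_rot: [3.139, 0.0, 1.571]
contact_force: [-2.3, 1.2, 9.1]
opening: 0.563
```

Request:
servo_tool(rows=[[35, [0, 0, 0], [0, 0, 0]], [35, [0, 0, 0], [0, 0, 0]], [35, [0, 0, 0], [0, 0, 0]], [35, [0, 0, 0], [0, 0, 0]]])

```text
clock: 23.68
eef_pos: [554.0, -115.0, 63.9]
tcp_rot: [3.139, 0.0, 1.571]
contact_force: [-0.9, 0.6, 5.1]
opening: 0.561
```

Request:
servo_tool(rows=[[35, [0, 0, -20], [0, 0, 0]], [35, [0, 0, -40], [0, 0, 0]], [35, [0, 0, -40], [0, 0, 0]], [35, [20, 1, -20], [0, 0, 0]], [35, [40, 3, 0], [0, 0, 0]], [35, [40, 3, 0], [0, 0, 0]], [35, [40, 3, 0], [0, 0, 0]], [35, [33.5, 1, 0], [0, 0, 0]]])

```text
clock: 24.68
eef_pos: [564.2, 60.2, 183.2]
tcp_rot: [3.14, -0.0, 1.571]
contact_force: [1.0, 0.1, -2.6]
opening: 0.561
```

Request:
servo_tool(rows=[[35, [0, 0, 0], [0, 0, 0]], [35, [0, 0, 0], [0, 0, 0]]])

```text
clock: 24.92
eef_pos: [563.9, 58.3, 182.7]
tcp_rot: [3.141, 0.0, 1.571]
contact_force: [0.4, -0.1, -1.7]
opening: 0.555
```

```bash
python3 - <<'E'
from look import *
look("pics/w8.png",[(564.4,58.9),(659.2,44.3)],[(659.2,44.3,21.5,106)])
E
```

```text
[564.   58.  182.6] 0.558361633877609
```

View pics/w8.png

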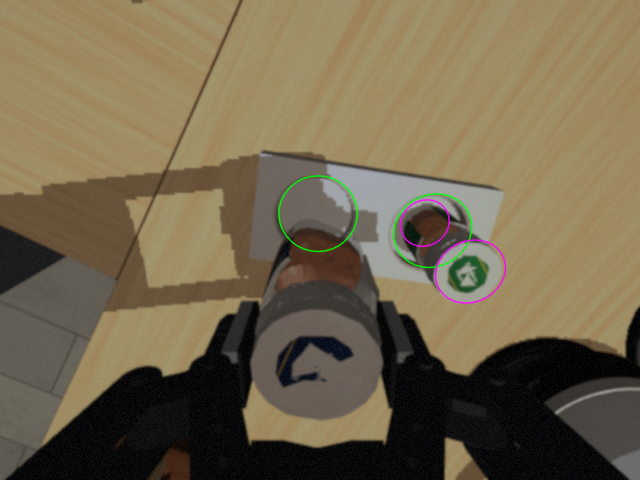

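White_b stands in its well, and white_a is centred over the near well. Lowering it.

Request:
servo_tool(rows=[[35, [0, 0, 30], [0, 0, 0]], [35, [0, 0, 35], [0, 0, 0]], [35, [0, 0, 25], [0, 0, 0]], [35, [0, 0, 15], [0, 0, 0]], [35, [0, 0, 6], [0, 0, 0]], [35, [0, 0, 1.5], [0, 0, 0]], [35, [0, 0, 0], [0, 0, 0]]])

```text
clock: 25.85
eef_pos: [564.6, 58.7, 70.5]
tcp_rot: [3.14, -0.0, 1.571]
contact_force: [-0.2, -0.0, -1.0]
opening: 0.553
```

Request:
servo_tool(rows=[[35, [0, 0, 0.5], [0, 0, 0]], [35, [0, 0, 0.5], [0, 0, 0]], [35, [0, 0, 0], [0, 0, 0]]])

```text
clock: 26.22
eef_pos: [564.7, 58.8, 69.9]
tcp_rot: [3.14, -0.0, 1.571]
contact_force: [-1.3, -0.5, 6.1]
opening: 0.556
```

Request:
servo_tool(rows=[[52, [0, 0, 0], [0, 0, 0]], [58, [0, 0, 0], [0, 0, 0]], [64, [0, 0, 0], [0, 0, 0]], [64, [0, 0, 0], [0, 0, 0]], [64, [0, 0, -20], [0, 0, 0]], [64, [0, 0, -40], [0, 0, 0]], [64, [0, 0, -40], [0, 0, 0]], [64, [0, -20, -20], [0, 0, 0]]])

```text
clock: 27.22
eef_pos: [545.7, 58.8, 191.1]
tcp_rot: [3.138, -0.0, 1.571]
contact_force: [-0.7, 0.2, -0.5]
opening: 0.752
```

Request:
servo_tool(rows=[[64, [0, -40, -10], [0, 0, 0]], [64, [0, -40, 0], [0, 0, 0]], [64, [0, -40, 0], [0, 0, 0]], [64, [0, 0, 0], [0, 0, 0]], [64, [0, 0, 0], [0, 0, 0]]])

```text
clock: 27.85
eef_pos: [424.9, 58.8, 199.2]
tcp_rot: [3.14, -0.0, 1.571]
contact_force: [0.2, 0.1, 0.4]
opening: 0.752
```

```bash
python3 - <<'E'
from h import *
cal=get_calibration("scene");im=grab_frame("scene");print(sense()["eef_pos"],sense()["contact_force"])
ws={"D2":(466.2,-256.8),"D1":(379.8,-215.2),"W1":(564.4,58.9),"W2":(659.2,44.3)}
for t in("gold_jar_a","white_jar_a","salt_shaker","honey_jar"):
  r,h,z0={"salt_shaker":(22,85,0),"honey_jar":(32,90,0)}.get(t,(22.5,100,6))
  gs=[ws["D1"],ws["D2"]] if t[0]=="g" else [ws["W1"],ws["W2"]] if t[0]=="w" else [(434,238)] if t[0]=="s" else [(604,292)]
  for d in trace("scene",t):
    m=d["mask"];v,u=np.nonzero(m);c=np.array([u.mean(),v.mean()])
    g=min(gs,key=lambda g:np.linalg.norm(proj(cal,(*g,55))-c))
    print(t,round(d["conf"],2),c.round(),g,fit(cal,m,lambda x,y:cyl(x,y,r,h,z0),g,(10,10)))
for p,r,h in((ws["D2"],22.5,100),(ws["D1"],22,100),(ws["W1"],23.5,98),(ws["W2"],21.5,100)):
    q=(np.array([proj(cal,(p[0]+r*np.cos(a),p[1]+r*np.sin(a),h+6)) for a in A])*8).astype(np.int32)
    cv2.polylines(im,[q],True,(255,0,255),1,cv2.LINE_AA,3)
cv2.imwrite("pics/end.png",cv2.resize(im[130:390,220:520],None,fx=2.6,fy=2.3,interpolation=cv2.INTER_CUBIC))
E
```

```text
[425.20186387  58.77639267 199.13107073] [-0.28123999 -1.05464464 -0.59798473]
gold_jar_a 0.79 [465. 313.] (466.2, -256.8) (array([ 466.241, -258.424]), np.float64(0.953))
gold_jar_a 0.57 [420. 333.] (379.8, -215.2) (array([ 380.148, -216.892]), np.float64(0.929))
white_jar_a 0.94 [217. 245.] (564.4, 58.9) (array([564.4,  58.9]), np.float64(0.0))
white_jar_a 0.85 [386. 185.] (659.2, 44.3) (array([659.65 ,  44.691]), np.float64(0.904))
white_jar_a 0.56 [202. 204.] (564.4, 58.9) (array([564.4,  58.9]), np.float64(0.0))
white_jar_a 0.55 [355. 205.] (564.4, 58.9) (array([565.068,  59.44 ]), np.float64(0.867))
salt_shaker 0.8 [253. 206.] (434, 238) (array([436.247, 241.092]), np.float64(0.786))
```

View pics/end.png

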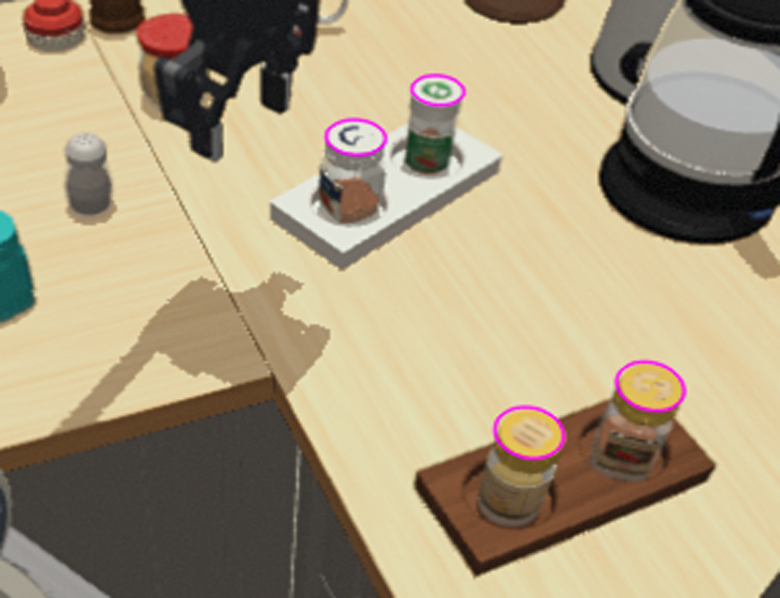

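All four jars stand upright in their wells with the caps on the predicted circles, within about 2 mm. The salt and honey are where they were, and the arm is clear. Handing in.

```bash
python3 -c "
from rig import *
print(sign_off())"
```

```text
the job is handed in; nothing more can be done
None
```

All four jars are put away and the job is handed in at about 28 s of the 96 s allowed. The two gold-capped jars are in the dark holder and the two white-capped ones in the white holder. Each was lowered until it touched the well floor (4–13 N), then released.

- **Jars:** in the last scene picture all four stand upright. The silhouette fits put each one within about 2 mm of its well's centre. The arm was clear of everything and read no real contact force.
- **Salt shaker:** it fitted 3 mm from its first fit. The shaker fits are rough (overlap about 0.78), so this is within their error.
- **Honey jar:** the last network call did not find it, because the gripper partly hid it in that view. I checked it only by eye, and the gripper never went near it.
- **Turquoise look-alikes:** the network reported them as white jars. I left them alone.

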